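# Snap the bean canisters shut and pull out the one with the worn clamp

### The job

Press the brass clamp lever of each of the three steel bean canisters on the green mat down until it snaps flat, and feel how hard you must push at its thumb pad before it goes over: a sound clamp needs more than 8 newtons, a worn one goes over with less and no longer keeps the lid airtight. When all three are snapped down, lift the canister with the worn clamp out of the row and stand it upright in the red repair crate; leave the two sound canisters, closed, standing where they are, and leave the other things on the bench alone.

Things in the scene. Friction and masses are not known exactly. Their poses are not given: they have to be found in the camera images.
- can_a_center (a point): one of three like steel canisters with black lid: block 104 (x) by 62 (y) by 132 mm to the lid top, 0.35-0.7 kg, loose on the mat. Point: its centre, 66 mm above the underside; x along the long side, hinge to thumb pad; y across the 62 mm, where it is gripped, e.g. 20 mm below the lid top; z up. Hinge axis of the clamp at x -40, z +76 mm, along y; the lever runs to +x, its top at z +83 mm when flat.
- can_a_pad (a point): middle of the upper face of the ribbed brass thumb pad (30 by 26 mm), on this canister's clamp lever 66 mm out from the hinge axis; the lever is 81 mm long and 7 to 9 mm thick. Raised, this point is about 41 mm higher than when flat; flat, it is at x +26, z +83 mm from the canister's centre.
- can_a_lever (a joint): clamp lever, rad: 0 = raised 40 deg over the lid (start), 0.70 = flat on its rubber bumper. An over-centre spring resists most near 0.23, little after 0.4, passes dead centre at 0.5 and then holds the lever flat by itself. Closed fingers can press straight down, 45 to 55 mm level distance from the hinge axis, all the way; the forces named are for that push.
- can_b_center (a point): same as can_a_center, for another of the three canisters
- can_b_pad (a point): same as can_a_pad, for can_b
- can_b_lever (a joint): same as can_a_lever, for can_b
- can_c_center (a point): same as can_a_center, for another of the three canisters
- can_c_pad (a point): same as can_a_pad, for can_c
- can_c_lever (a joint): same as can_a_lever, for can_c
- red_crate: red open plastic repair crate fixed on the bench, 200 (x) by 140 (y) by 55 mm high, walls 4 mm, floor 4 mm, empty. Origin at the centre of its underside; x along its long side. Left or right of the mat, in exchange with the grey crate.
- grey_crate: grey plastic crate of the same size and frame, fixed, holding a spare lid: not for the canister
- mat: green rubber mat, 170 (x) by 400 (y) by 4 mm thick, fixed; origin at the centre of its underside; the three canisters stand on it in a row along its y, about 135 mm apart, in any order
- bowl_1: white cupping bowl, 90 mm across, 60 mm high, loose bystander; origin at underside
- bowl_2: another such bowl, bystander
- spoon: cupping spoon lying on the bench, loose bystander
- brush: bench brush lying on the bench, loose bystander
- jar: amber glass jar, 64 mm across, 100 mm high, loose bystander; origin at underside
- scoop: steel bean scoop with black handle, about 170 mm long, lying beyond the row, loose bystander
- spare_lid: spare canister lid lying in the grey crate, 104 by 62 by 30 mm, loose bystander

How it is judged:
By the outcome, as a careful person would: the job done as asked, in the order asked, and still so for the second after the job is handed in, with the robot touching nothing.
It also fails if it takes over 72 s, if anything falls off the work surface, if the arm or the gripper's body presses on something with over 40 N, if the wrist force passes 120 N, or if a joint passes its speed limit or range.

### The arm

A 6-joint arm with a two-finger parallel gripper is mounted at the origin on the work surface. World frame = base frame: x ahead of the robot, y to its left, z up, the work surface at z = 0. Lengths are in m, angles in rad, forces in N, time in s.
With the tool pointing down it reaches from about 0.35 to 0.85 m from the base axis. Payload 8.1 kg.
Tool frame: the origin (TCP) lies midway between the tips of the shut fingers; the grasp point (between the pads) lies 19 mm behind it; z points along the fingers, y is the line along which they close (so a half turn about z gives the same grasp; the last joint's range is limited). The gripper opens to 93 mm and grips with 3 to 60 N. Pads are 15 mm wide; open, the fingers measure 128 mm over their backs; the gripper's body (75 mm by 188 mm) begins 65 mm behind the grasp point.
Start: joints at [1.069, 0.13, 1.488, -0, 1.523, -0.085], TCP at [0.243, 0.549, 0.219] pointing down, gripper open.
Joint ranges: [-2.96, 2.96], [-0.89, 2.26], [0.02, 2.5], [-1.34, 4.48], [0, 2.73], [-2.66, 2.66]. Speed limits (rad/s): [2.39, 2.39, 2.79, 3.14, 3.14, 3.14].

### API

Orientations are given as a rotation vector (axis times angle).
In Python, from plant import read_state, read_camera, camera_model, close_job gives the robot as it stands. The module is installed in compiled form; this text tells all that it offers.
- The arm moves only by the tool carry_out, never from a script. Its argument "moves" is a list of rows, each an object of numbers: "jaw": the finger opening in m, from 0 to 0.093; "dx", "dy", "dz": the shift along the tool's x, y, z in m; "yaw": the turn about the tool's z in rad. In form: [{"jaw": .., "dx": .., "dy": .., "dz": .., "yaw": ..}, ...]. A call has 1 to 8 rows; each row shifts and turns the commanded pose from where the row before left it, along the tool's axes as they then stand; what a row does not reach is not made up. A row lasts 1/8 s, in which the tool goes at most 62.5 mm and 10.7 degrees, less where a joint would pass 70% of its speed; a pose out of reach is approached as far as the arm can. A call is refused whole if a number of a shift passes 0.0625 or a number of a turn 0.188, either way. A call with a gripper value outside its range is refused whole. The fingers move at their own pace and stop on an object; "grip_force" is the grip in N (left out, the last holds). Time passes only in rows, so rows that do not move let the fingers close. It gives the time, the measured TCP pose, the force, the opening and the grip force at its end, in the units of the state.
- read_state(): the state, without advancing time (a new reading comes with each control period).
- read_camera(name): name is "scene" or "top" or "wrist"; returns the picture (480x640x3 uint8, red, green, blue); there is no depth.
- camera_model(name): a dict with "camera_matrix" (3x3 intrinsics, pixels), "view" (4x4, takes a point from world to camera coordinates). Camera axes: x right, y up, looking along -z (the intrinsics and any distortion apply to the point x, -y, -z); pixel columns grow to the right and rows downward; lengths in m; the calibration is good to about 2 mm. A picture is of the moment at which its call begins: read the wrist's pose just before it. camera_model takes no time and is no camera call; for the wrist camera it gives the pose at the moment of the call.
- close_job(): hands the job in; it is judged then, once.
The state is a dict: "t": time; "q": joint angles; "dq": joint speeds; "joint_torque": joint torques, N m; "tool_pos": TCP position; "orientation": TCP orientation; "force": force on the tool from outside, world axes, zero at the start; "wrist_torque": the same for the moment, N m; "opening": finger opening in m; "gripper_force": force on a finger pad.
Only numpy, scipy, OpenCV 4.12 (cv2) and the standard library are available. Lean on these libraries where they do the work, as an engineer would, in place of code of your own. Each camera call takes 0.05 s, during which the arm holds its last target. There are 200 camera calls.

## Working session

There is one attempt and no reset: what is moved stays moved. The work goes in short steps, Python scripts to look and compute and a tool call to move; the robot and the scene stay as the last step left them, time stands still between calls to the robot, and variables do not carry over. Pictures are saved under pics/ and viewed, at most 10 in all, crops included, and the job is handed in when it is done.

Besides the shell and the picture viewer there is one more tool, called after "Emit:" by a JSON object that holds its "method" and its "body". carry_out: Moves the arm, as the interface text tells. Its arguments: {"type":"object","properties":{"moves":{"type":"array","items":{"type":"object","properties":{"jaw":{"type":"number"},"dx":{"type":"number"},"dy":{"type":"number"},"dz":{"type":"number"},"yaw":{"type":"number"}}}},"grip_force":{"type":"number"}},"required":["moves"]}

```bash
mkdir -p pics; python3 - <<'E'
from plant import *
import cv2,numpy as np
s=read_state();print(s)
for n in("top","scene"):
    im=read_camera(n);cv2.imwrite(f"pics/{n}0.png",im[:,:,::-1]);m=camera_model(n);print(n,m)
E
```

```text
{'t': 0.0, 'q': array([ 1.06859853e+00,  1.31157460e-01,  1.48927907e+00,  1.56254677e-05,
        1.52301805e+00, -8.53780180e-02]), 'dq': array([ 1.28913567e-04, -2.65843444e-05, -5.70518545e-04, -4.16226993e-04,
       -1.22215100e-03,  4.19796803e-04]), 'joint_torque': array([ 1.03999020e-03, -5.59808135e+01, -4.91774869e+01,  7.68421311e-02,
        3.52886994e-02, -2.43086952e-04]), 'tool_pos': array([0.24259542, 0.54813661, 0.2175898 ]), 'orientation': array([-6.49895794e-01, -3.07306863e+00,  2.79179505e-03]), 'force': array([-0.31365606,  0.55162519,  0.23297286]), 'wrist_torque': array([ 0.02478821, -0.00357952, -0.01574155]), 'gripper_force': 0.0, 'opening': 0.09330406854988388}
top {'camera_matrix': array([[518.4674501 ,   0.        , 325.97158374],
       [  0.        , 518.4674501 , 239.58883071],
       [  0.        ,   0.        ,   1.        ]]), 'view': array([[ 0.02005558, -0.99973077,  0.01166921,  0.04321957],
       [ 0.98866434,  0.02156792,  0.14858551, -0.56869261],
       [-0.14879719,  0.00855696,  0.98883071, -1.09100842],
       [ 0.        ,  0.        ,  0.        ,  1.        ]])}
scene {'camera_matrix': array([[466.05919432,   0.        , 312.41037183],
       [  0.        , 466.05919432, 245.52161365],
       [  0.        ,   0.        ,   1.        ]]), 'view': array([[ 0.74158536,  0.67085508, -0.00214745, -0.48054381],
       [-0.44011495,  0.48892851,  0.75315851,  0.12829307],
       [ 0.50631016, -0.5575862 ,  0.65783558, -1.58933056],
       [ 0.        ,  0.        ,  0.        ,  1.        ]])}
```

View pics/top0.png

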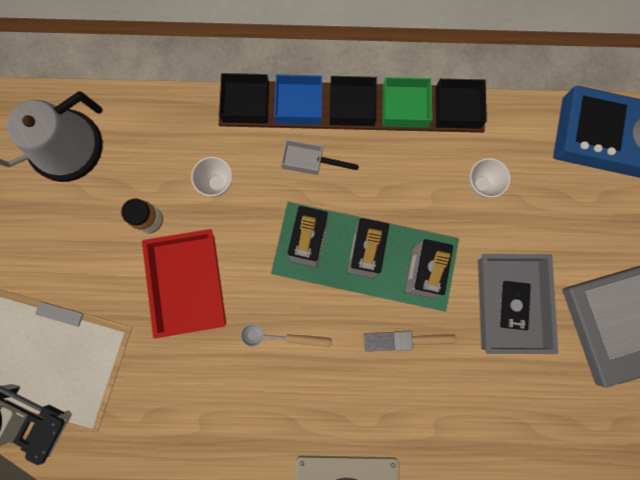

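View pics/scene0.png

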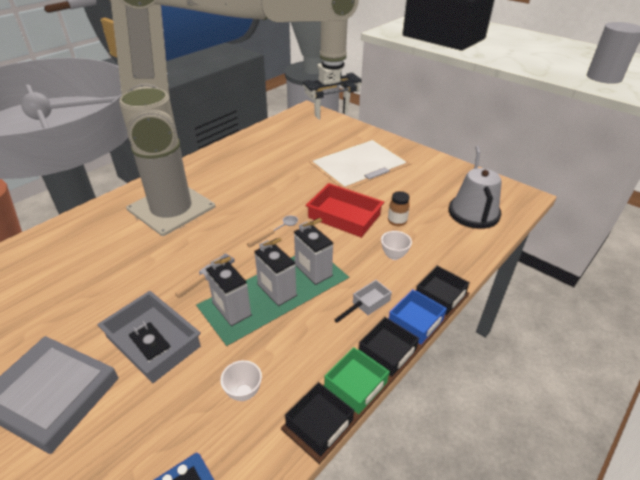

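The top view shows the three canisters near pixels (308,235), (370,247) and (432,267), the red crate at (184,284) and the grey crate at (517,303). Next I'll zoom in and measure.

```bash
cat > h.py <<'E'
import numpy as np,cv2
from plant import *
def ray(n,uv,z,m=None):
    m=m or camera_model(n);K=m["camera_matrix"];V=m["view"];R=V[:3,:3];c=-R.T@V[:3,3]
    uv=np.atleast_2d(uv).astype(float)
    d=np.c_[(uv[:,0]-K[0,2])/K[0,0],-(uv[:,1]-K[1,2])/K[1,1],-np.ones(len(uv))]@R
    return c+d*((z-c[2])/d[:,2])[:,None]
def rect(pts):
    r=cv2.minAreaRect((pts[:,:2]*1000).astype(np.float32));b=cv2.boxPoints(r)
    e=b[1]-b[0];f=b[2]-b[1]; l=e if np.hypot(*e)>np.hypot(*f) else f
    return np.round(r[0],1),np.round(sorted(r[1]),1),round(np.degrees(np.arctan2(l[1],l[0]))%180,1)
E
python3 - <<'E'
from h import *
im=cv2.imread("pics/top0.png");hsv=cv2.cvtColor(im,cv2.COLOR_BGR2HSV)
cv2.imwrite("pics/crop0.png",cv2.resize(im[190:320,265:465],None,fx=4,fy=4,interpolation=cv2.INTER_CUBIC))
H,S,V=[hsv[...,i].astype(int) for i in range(3)]
def comps(m,z,amin):
    n,l,st,_=cv2.connectedComponentsWithStats(m.astype(np.uint8))
    for i in range(1,n):
        if st[i,4]>amin:
            v,u=np.where(l==i);print(st[i],*rect(ray("top",np.c_[u,v],z)))
roi=np.zeros(H.shape,bool);roi[195:315,265:465]=1
print("lid");comps((V<50)&roi,.136,80)
print("brass");comps((S>110)&(H>12)&(H<30)&(V>110)&roi,.15,40)
print("mat");comps((H>60)&(H<95)&(S>80)&roi,.004,500)
print("red top");comps(((H<6)|(H>174))&(S>150),.055,1000)
E
```

```text
lid
[288 206  39  55 912] [566.2  93.3] [ 60.5 102.4] 168.5
[351 219  38  54 907] [544.4 -32. ] [ 59.8 102.4] 170.3
[415 239  38  56 898] [ 504.  -159.5] [ 60.3 102.4] 169.2
brass
[  265   195   200   120 10566] [525.2 -22.5] [236.5 399. ] 91.3
[298 216  17  35 335] [563.6  96.9] [25.5 67.5] 172.0
[363 229  19  35 341] [540.8 -32.7] [25.9 67.9] 166.6
[428 252  22  34 346] [ 500.9 -163.6] [26.1 70.2] 157.7
mat
[ 272  203  186  108 7019] [538.9 -34.4] [166.3 395.7] 79.0
red top
[ 142  229   84  109 7132] [467.2 357.3] [153.1 210.6] 10.7
```

View pics/crop0.png

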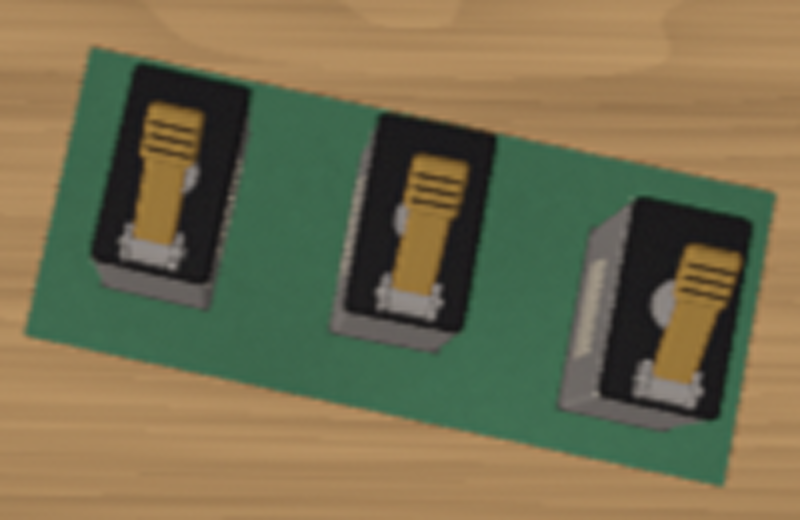

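The crop shows the hinges at the near ends (grey brackets, low in the image) and the ribbed pads at the far (+x) ends, so each canister's x direction is about -11° in world.

```bash
cat >> h.py <<'E'
from scipy.spatial.transform import Rotation as Ro
def to(x,y,z,ang):   # ang: wanted world angle (deg) of tool y, mod 180
    s=read_state();R=Ro.from_rotvec(s["orientation"]).as_matrix()
    cur=np.degrees(np.arctan2(R[1,1],R[0,1]));d=(ang-cur+90)%180-90
    yaw=-np.radians(d);R2=R@Ro.from_euler('z',yaw).as_matrix()
    print("t",round(s["t"],2),"pos",s["tool_pos"].round(4),"F",s["force"].round(2),"q6",s["q"][5].round(2),"yaw",yaw.round(3),"after-yaw shift mm",(R2.T@(np.array([x,y,z])-s["tool_pos"])*1000).round(1))
E
python3 -c "
from h import *
to(.576,.091,.235,79)"
```

```text
t 0.1 pos [0.2426 0.5482 0.2177] F [ 0.28 -0.78  0.43] q6 -0.09 yaw -0.225 after-yaw shift mm [-414.5 -385.2  -16.9]
```

Emit:
{"method": "carry_out", "body": {"moves": [{"jaw": 0,"yaw": -0.112,"dz": -0.012},{"jaw": 0,"yaw": -0.113,"dz": -0.012},{"jaw": 0,"dx": -0.035,"dy": -0.033},{"jaw": 0,"dx": -0.035,"dy": -0.033},{"jaw": 0,"dx": -0.035,"dy": -0.033},{"jaw": 0,"dx": -0.035,"dy": -0.033},{"jaw": 0,"dx": -0.035,"dy": -0.033},{"jaw": 0,"dx": -0.035,"dy": -0.033}]}}

```text
invalid input at $.moves[0]: expected keys jaw, dx, dy, dz, yaw
```

Emit:
{"method": "carry_out", "body": {"moves": [{"jaw": 0,"dx": -0.035,"dy": -0.033},{"jaw": 0,"dx": -0.035,"dy": -0.033},{"jaw": 0,"dx": -0.035,"dy": -0.033},{"jaw": 0,"dx": -0.035,"dy": -0.033},{"jaw": 0,"dx": -0.035,"dy": -0.033},{"jaw": 0,"dx": -0.015,"dy": -0.012},{"jaw": 0},{"jaw": 0}]}}

```text
invalid input at $.moves[0]: expected keys jaw, dx, dy, dz, yaw
```

```bash
python3 -c "
from h import *
to(.576,.091,.210,79)
im=read_camera('wrist');cv2.imwrite('pics/w1.png',im[:,:,::-1])"
```

```text
t 0.1 pos [0.2426 0.5482 0.2177] F [ 0.28 -0.78  0.43] q6 -0.09 yaw -0.225 after-yaw shift mm [-414.5 -385.2    8.1]
```

View pics/w1.png

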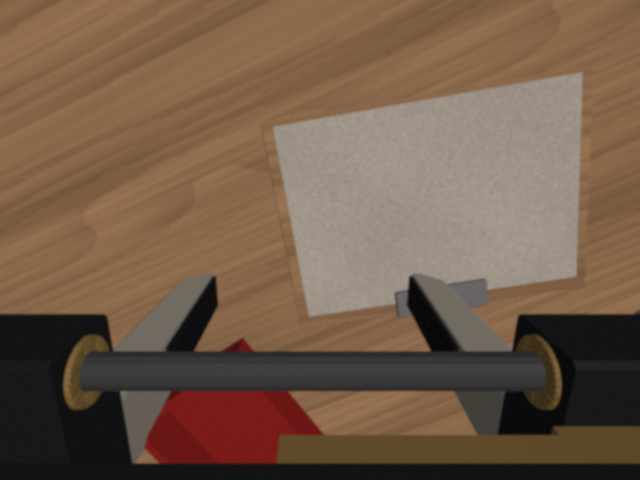

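The moves were refused because every key is required. The wrist view still shows only the clipboard and the red crate corner, so I'll resend with all keys.

Emit:
{"method": "carry_out", "body": {"moves": [{"jaw": 0,"dx": 0,"dy": 0,"dz": -0.012,"yaw": -0.112},{"jaw": 0,"dx": 0,"dy": 0,"dz": -0.012,"yaw": -0.113},{"jaw": 0,"dx": -0.035,"dy": -0.033,"dz": 0,"yaw": 0},{"jaw": 0,"dx": -0.035,"dy": -0.033,"dz": 0,"yaw": 0},{"jaw": 0,"dx": -0.035,"dy": -0.033,"dz": 0,"yaw": 0},{"jaw": 0,"dx": -0.035,"dy": -0.033,"dz": 0,"yaw": 0},{"jaw": 0,"dx": -0.035,"dy": -0.033,"dz": 0,"yaw": 0},{"jaw": 0,"dx": -0.035,"dy": -0.033,"dz": 0,"yaw": 0}]}}

```text
t: 1.15
tool_pos: [0.4119, 0.3128, 0.2424]
orientation: [-0.301, -3.127, 0.0]
force: [0.9, 0.5, 0.1]
opening: 0.0172
gripper_force: 0.0
```

Emit:
{"method": "carry_out", "body": {"moves": [{"jaw": 0,"dx": -0.035,"dy": -0.033,"dz": 0,"yaw": 0},{"jaw": 0,"dx": -0.035,"dy": -0.033,"dz": 0,"yaw": 0},{"jaw": 0,"dx": -0.035,"dy": -0.033,"dz": 0,"yaw": 0},{"jaw": 0,"dx": -0.035,"dy": -0.033,"dz": 0,"yaw": 0},{"jaw": 0,"dx": -0.035,"dy": -0.033,"dz": 0,"yaw": 0},{"jaw": 0,"dx": -0.029,"dy": -0.022,"dz": 0,"yaw": 0},{"jaw": 0,"dx": 0,"dy": 0,"dz": 0,"yaw": 0},{"jaw": 0,"dx": 0,"dy": 0,"dz": 0,"yaw": 0}]}}

```text
t: 2.15
tool_pos: [0.5754, 0.0921, 0.2422]
orientation: [-0.301, -3.126, -0.0]
force: [0.3, 0.4, 0.3]
opening: 0.0007
gripper_force: 0.0
```

```bash
python3 -c "
from h import *
to(.576,.091,.210,79)
im=read_camera('wrist');cv2.imwrite('pics/w2.png',im[:,:,::-1])"
```

```text
t 2.15 pos [0.5754 0.0921 0.2422] F [0.34 0.41 0.28] q6 -1.31 yaw -0.0 after-yaw shift mm [-0.8 -1.  32.2]
```

View pics/w2.png

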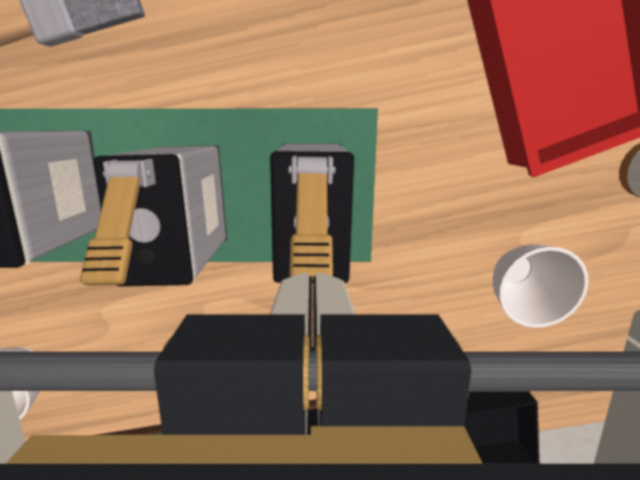

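The wrist view shows the closed fingers in line with canister 1's lever. Its lid's hinge edge runs from (272,152) to (353,152). I'll check position with those two corners.

```bash
python3 -c "
from h import *
p=ray('wrist',[(272,152),(353,152)],.136);print(p)
a=np.radians(-11);ax=np.array([np.cos(a),np.sin(a)]);print('hinge-edge mid to centre:',p[:,:2].mean(0)+.052*ax)"
```

```text
[[0.51202439 0.07422104 0.136     ]
 [0.52309881 0.13136177 0.136     ]]
hinge-edge mid to centre: [0.56860621 0.09286934]
```

Emit:
{"method": "carry_out", "body": {"moves": [{"jaw": 0,"dx": 0,"dy": 0,"dz": 0.0125,"yaw": 0},{"jaw": 0,"dx": 0,"dy": 0,"dz": 0.0125,"yaw": 0},{"jaw": 0,"dx": 0,"dy": 0,"dz": 0,"yaw": 0}]}}

```text
t: 2.58
tool_pos: [0.5745, 0.0921, 0.2154]
orientation: [-0.299, -3.124, 0.001]
force: [-0.5, -0.4, 0.1]
opening: 0.0006
gripper_force: 0.0
```

Emit:
{"method": "carry_out", "body": {"moves": [{"jaw": 0,"dx": -0.002,"dy": 0,"dz": 0.005,"yaw": 0},{"jaw": 0,"dx": 0,"dy": 0,"dz": 0.005,"yaw": 0},{"jaw": 0,"dx": 0,"dy": 0,"dz": 0.004,"yaw": 0}]}}

```text
t: 2.95
tool_pos: [0.5779, 0.0914, 0.2034]
orientation: [0.301, 3.127, 0.0]
force: [0.3, -0.2, 1.1]
opening: 0.0006
gripper_force: 0.5
```

Emit:
{"method": "carry_out", "body": {"moves": [{"jaw": 0,"dx": 0,"dy": 0,"dz": 0.004,"yaw": 0},{"jaw": 0,"dx": 0,"dy": 0,"dz": 0,"yaw": 0}]}}

```text
t: 3.2
tool_pos: [0.5793, 0.0912, 0.2011]
orientation: [0.301, 3.123, 0.0]
force: [2.4, -0.6, 5.0]
opening: 0.0008
gripper_force: 2.5
```

Emit:
{"method": "carry_out", "body": {"moves": [{"jaw": 0,"dx": 0,"dy": 0,"dz": 0.003,"yaw": 0},{"jaw": 0,"dx": 0,"dy": 0,"dz": 0,"yaw": 0}]}}

```text
t: 3.45
tool_pos: [0.5804, 0.0911, 0.1994]
orientation: [0.301, 3.12, 0.001]
force: [4.6, -1.4, 9.4]
opening: 0.0
gripper_force: 4.4
```

Emit:
{"method": "carry_out", "body": {"moves": [{"jaw": 0,"dx": 0,"dy": 0,"dz": 0.003,"yaw": 0},{"jaw": 0,"dx": 0,"dy": 0,"dz": 0,"yaw": 0}]}}

```text
t: 3.7
tool_pos: [0.5813, 0.091, 0.1974]
orientation: [0.301, 3.118, 0.001]
force: [4.4, -1.9, 12.5]
opening: 0.0004
gripper_force: 6.0
```

Emit:
{"method": "carry_out", "body": {"moves": [{"jaw": 0,"dx": 0,"dy": 0,"dz": 0.003,"yaw": 0},{"jaw": 0,"dx": 0,"dy": 0,"dz": 0,"yaw": 0}]}}

```text
t: 3.95
tool_pos: [0.5819, 0.0909, 0.1951]
orientation: [0.301, 3.116, 0.001]
force: [7.1, -2.1, 14.6]
opening: 0.0
gripper_force: 7.1
```

Emit:
{"method": "carry_out", "body": {"moves": [{"jaw": 0,"dx": 0.001,"dy": 0,"dz": 0.003,"yaw": 0},{"jaw": 0,"dx": 0,"dy": 0,"dz": 0,"yaw": 0}]}}

```text
t: 4.2
tool_pos: [0.5813, 0.0911, 0.1925]
orientation: [0.301, 3.115, 0.001]
force: [6.7, -2.0, 15.1]
opening: 0.0002
gripper_force: 7.6
```

Emit:
{"method": "carry_out", "body": {"moves": [{"jaw": 0,"dx": 0.001,"dy": 0,"dz": 0.003,"yaw": 0},{"jaw": 0,"dx": 0,"dy": 0,"dz": 0,"yaw": 0}]}}

```text
t: 4.45
tool_pos: [0.5801, 0.0914, 0.1893]
orientation: [0.301, 3.116, 0.001]
force: [5.7, -1.5, 14.7]
opening: 0.0006
gripper_force: 6.9
```

Emit:
{"method": "carry_out", "body": {"moves": [{"jaw": 0,"dx": 0.001,"dy": 0,"dz": 0.003,"yaw": 0},{"jaw": 0,"dx": 0,"dy": 0,"dz": 0,"yaw": 0}]}}

```text
t: 4.7
tool_pos: [0.5779, 0.0917, 0.185]
orientation: [0.301, 3.119, 0.001]
force: [4.2, -2.3, 8.6]
opening: 0.0002
gripper_force: 4.4
```

Emit:
{"method": "carry_out", "body": {"moves": [{"jaw": 0,"dx": 0,"dy": 0,"dz": 0.004,"yaw": 0},{"jaw": 0,"dx": 0,"dy": 0,"dz": 0,"yaw": 0}]}}

```text
t: 4.95
tool_pos: [0.5756, 0.092, 0.1788]
orientation: [0.301, 3.125, 0.001]
force: [-3.2, 0.8, 12.4]
opening: 0.0005
gripper_force: 6.2
```

Emit:
{"method": "carry_out", "body": {"moves": [{"jaw": 0,"dx": 0,"dy": 0,"dz": 0.004,"yaw": 0},{"jaw": 0,"dx": 0,"dy": 0,"dz": 0,"yaw": 0}]}}

```text
t: 5.2
tool_pos: [0.5749, 0.0922, 0.1748]
orientation: [0.301, 3.127, 0.001]
force: [-3.9, 0.8, 10.3]
opening: 0.0004
gripper_force: 5.5
```

Emit:
{"method": "carry_out", "body": {"moves": [{"jaw": 0,"dx": -0.001,"dy": 0,"dz": 0.005,"yaw": 0},{"jaw": 0,"dx": -0.001,"dy": 0,"dz": 0.005,"yaw": 0}]}}

```text
t: 5.45
tool_pos: [0.5766, 0.0917, 0.1637]
orientation: [-0.301, -3.127, -0.0]
force: [0.5, 0.1, -0.8]
opening: 0.0005
gripper_force: 0.0
```

Emit:
{"method": "carry_out", "body": {"moves": [{"jaw": 0,"dx": 0,"dy": 0,"dz": 0.005,"yaw": 0},{"jaw": 0,"dx": 0,"dy": 0,"dz": 0.005,"yaw": 0},{"jaw": 0,"dx": 0,"dy": 0,"dz": 0,"yaw": 0}]}}

```text
t: 5.82
tool_pos: [0.5768, 0.0916, 0.1535]
orientation: [-0.301, -3.127, 0.0]
force: [0.4, -0.3, 0.4]
opening: 0.0013
gripper_force: 0.0
```

Emit:
{"method": "carry_out", "body": {"moves": [{"jaw": 0,"dx": 0,"dy": 0,"dz": 0.003,"yaw": 0},{"jaw": 0,"dx": 0,"dy": 0,"dz": 0,"yaw": 0}]}}

```text
t: 6.08
tool_pos: [0.5778, 0.0916, 0.153]
orientation: [0.3, 3.124, 0.0]
force: [-5.5, -1.0, 14.5]
opening: 0.0006
gripper_force: 7.4
```

Emit:
{"method": "carry_out", "body": {"moves": [{"jaw": 0,"dx": 0,"dy": 0,"dz": -0.03,"yaw": 0},{"jaw": 0,"dx": 0,"dy": 0,"dz": -0.045,"yaw": 0},{"jaw": 0,"dx": -0.002,"dy": -0.042,"dz": 0,"yaw": 0},{"jaw": 0,"dx": 0,"dy": -0.043,"dz": 0,"yaw": 0},{"jaw": 0,"dx": 0,"dy": -0.043,"dz": 0,"yaw": 0},{"jaw": 0,"dx": 0,"dy": 0,"dz": 0,"yaw": 0},{"jaw": 0,"dx": 0,"dy": 0,"dz": 0,"yaw": 0}]}}

```text
t: 6.95
tool_pos: [0.5544, -0.0342, 0.2254]
orientation: [-0.302, -3.127, -0.001]
force: [0.7, 0.7, -0.2]
opening: 0.0007
gripper_force: 0.0
```

```bash
python3 -c "
from h import *
to(.5545,-.034,.21,79)
im=read_camera('wrist');cv2.imwrite('pics/w3.png',im[:,:,::-1])"
```

```text
t 6.95 pos [ 0.5544 -0.0342  0.2254] F [ 0.72  0.67 -0.18] q6 -1.53 yaw -0.0 after-yaw shift mm [-0.   0.2 15.4]
```

View pics/w3.png

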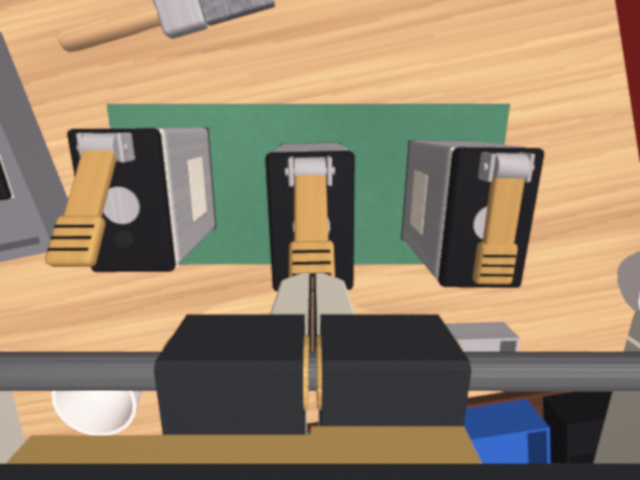

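Canister 1, on the right, has its lever flat. The middle lever at (311,260) is lined up with the fingers, so I'll press it now.

Emit:
{"method": "carry_out", "body": {"moves": [{"jaw": 0,"dx": 0,"dy": 0,"dz": 0.012,"yaw": 0},{"jaw": 0,"dx": 0,"dy": 0,"dz": 0.006,"yaw": 0},{"jaw": 0,"dx": 0,"dy": 0,"dz": 0.004,"yaw": 0},{"jaw": 0,"dx": 0,"dy": 0,"dz": 0,"yaw": 0}]}}

```text
t: 7.5
tool_pos: [0.5541, -0.0341, 0.2031]
orientation: [-0.3, -3.126, -0.0]
force: [-0.2, 0.3, 0.7]
opening: 0.0005
gripper_force: 0.1
```

Emit:
{"method": "carry_out", "body": {"moves": [{"jaw": 0,"dx": 0,"dy": 0,"dz": 0.003,"yaw": 0},{"jaw": 0,"dx": 0,"dy": 0,"dz": 0,"yaw": 0}]}}

```text
t: 7.75
tool_pos: [0.5547, -0.0345, 0.2011]
orientation: [0.301, 3.126, 0.0]
force: [-0.4, 0.2, 2.8]
opening: 0.0002
gripper_force: 1.1
```

Emit:
{"method": "carry_out", "body": {"moves": [{"jaw": 0,"dx": 0,"dy": 0,"dz": 0.003,"yaw": 0},{"jaw": 0,"dx": 0,"dy": 0,"dz": 0,"yaw": 0}]}}

```text
t: 8.0
tool_pos: [0.5549, -0.0346, 0.1982]
orientation: [0.301, 3.126, -0.0]
force: [-0.6, -0.0, 5.4]
opening: 0.0007
gripper_force: 2.3
```

Emit:
{"method": "carry_out", "body": {"moves": [{"jaw": 0,"dx": 0,"dy": 0,"dz": 0.003,"yaw": 0},{"jaw": 0,"dx": 0,"dy": 0,"dz": 0,"yaw": 0}]}}

```text
t: 8.25
tool_pos: [0.5551, -0.0346, 0.1957]
orientation: [0.301, 3.125, -0.0]
force: [-1.9, 0.8, 7.3]
opening: 0.0006
gripper_force: 3.3
```

Emit:
{"method": "carry_out", "body": {"moves": [{"jaw": 0,"dx": 0,"dy": 0,"dz": 0.003,"yaw": 0},{"jaw": 0,"dx": 0,"dy": 0,"dz": 0,"yaw": 0}]}}

```text
t: 8.5
tool_pos: [0.5555, -0.0346, 0.1933]
orientation: [0.301, 3.124, -0.0]
force: [-1.2, -0.4, 9.0]
opening: 0.0001
gripper_force: 4.3
```

Emit:
{"method": "carry_out", "body": {"moves": [{"jaw": 0,"dx": 0,"dy": 0,"dz": 0.003,"yaw": 0},{"jaw": 0,"dx": 0,"dy": 0,"dz": 0,"yaw": 0}]}}

```text
t: 8.75
tool_pos: [0.5559, -0.0347, 0.1908]
orientation: [0.3, 3.123, -0.0]
force: [-0.5, -0.4, 11.2]
opening: 0.0006
gripper_force: 5.2
```

Emit:
{"method": "carry_out", "body": {"moves": [{"jaw": 0,"dx": 0,"dy": 0,"dz": 0.003,"yaw": 0},{"jaw": 0,"dx": 0,"dy": 0,"dz": 0,"yaw": 0}]}}

```text
t: 9.0
tool_pos: [0.5564, -0.0348, 0.1884]
orientation: [0.3, 3.122, -0.001]
force: [0.0, 0.9, 14.4]
opening: 0.0004
gripper_force: 5.9
```

Emit:
{"method": "carry_out", "body": {"moves": [{"jaw": 0,"dx": 0,"dy": 0,"dz": 0.003,"yaw": 0},{"jaw": 0,"dx": 0,"dy": 0,"dz": 0,"yaw": 0}]}}

```text
t: 9.25
tool_pos: [0.557, -0.0348, 0.1859]
orientation: [0.3, 3.12, -0.001]
force: [0.6, -0.3, 15.1]
opening: 0.0004
gripper_force: 6.4
```

Emit:
{"method": "carry_out", "body": {"moves": [{"jaw": 0,"dx": 0,"dy": 0,"dz": 0.003,"yaw": 0},{"jaw": 0,"dx": 0,"dy": 0,"dz": 0,"yaw": 0}]}}

```text
t: 9.5
tool_pos: [0.5573, -0.0349, 0.1832]
orientation: [0.3, 3.12, -0.001]
force: [2.1, -0.0, 15.6]
opening: 0.0003
gripper_force: 6.6
```

Emit:
{"method": "carry_out", "body": {"moves": [{"jaw": 0,"dx": 0,"dy": 0,"dz": 0.003,"yaw": 0},{"jaw": 0,"dx": 0,"dy": 0,"dz": 0,"yaw": 0}]}}

```text
t: 9.75
tool_pos: [0.5576, -0.0349, 0.1804]
orientation: [0.3, 3.119, -0.001]
force: [2.3, 0.8, 15.9]
opening: 0.0005
gripper_force: 6.5
```

Emit:
{"method": "carry_out", "body": {"moves": [{"jaw": 0,"dx": 0,"dy": 0,"dz": 0.004,"yaw": 0},{"jaw": 0,"dx": 0,"dy": 0,"dz": 0.004,"yaw": 0}]}}

```text
t: 10.0
tool_pos: [0.5574, -0.0349, 0.1719]
orientation: [0.3, 3.119, -0.001]
force: [2.8, -1.2, 9.6]
opening: 0.0008
gripper_force: 4.0
```

Emit:
{"method": "carry_out", "body": {"moves": [{"jaw": 0,"dx": 0,"dy": 0,"dz": 0.004,"yaw": 0},{"jaw": 0,"dx": 0,"dy": 0,"dz": 0.004,"yaw": 0},{"jaw": 0,"dx": 0,"dy": 0,"dz": 0,"yaw": 0}]}}

```text
t: 10.38
tool_pos: [0.5535, -0.0343, 0.1593]
orientation: [-0.301, -3.125, -0.0]
force: [0.0, 0.2, -0.2]
opening: 0.0003
gripper_force: 0.0
```

Emit:
{"method": "carry_out", "body": {"moves": [{"jaw": 0,"dx": 0,"dy": 0,"dz": 0.004,"yaw": 0},{"jaw": 0,"dx": 0,"dy": 0,"dz": 0.004,"yaw": 0},{"jaw": 0,"dx": 0,"dy": 0,"dz": 0,"yaw": 0}]}}

```text
t: 10.75
tool_pos: [0.5546, -0.0345, 0.1532]
orientation: [0.301, 3.127, -0.0]
force: [-2.4, -0.1, 5.1]
opening: 0.0006
gripper_force: 2.7
```

Emit:
{"method": "carry_out", "body": {"moves": [{"jaw": 0,"dx": 0,"dy": 0,"dz": -0.03,"yaw": 0},{"jaw": 0,"dx": 0,"dy": 0,"dz": -0.043,"yaw": 0},{"jaw": 0,"dx": 0.005,"dy": -0.044,"dz": 0,"yaw": 0},{"jaw": 0,"dx": 0.005,"dy": -0.044,"dz": 0,"yaw": 0},{"jaw": 0,"dx": 0.005,"dy": -0.044,"dz": 0,"yaw": 0},{"jaw": 0,"dx": 0,"dy": 0,"dz": 0,"yaw": 0},{"jaw": 0,"dx": 0,"dy": 0,"dz": 0,"yaw": 0}]}}

```text
t: 11.62
tool_pos: [0.5146, -0.1608, 0.2254]
orientation: [-0.302, -3.127, -0.001]
force: [-0.2, 0.1, -0.1]
opening: 0.0006
gripper_force: 0.0
```

```bash
python3 -c "
from h import *
to(.5138,-.1614,.204,79)
im=read_camera('wrist');cv2.imwrite('pics/w4.png',im[:,:,::-1])"
```

```text
t 11.62 pos [ 0.5146 -0.1608  0.2254] F [-0.16  0.06 -0.15] q6 -1.78 yaw -0.0 after-yaw shift mm [ 0.6 -0.7 21.4]
```

View pics/w4.png

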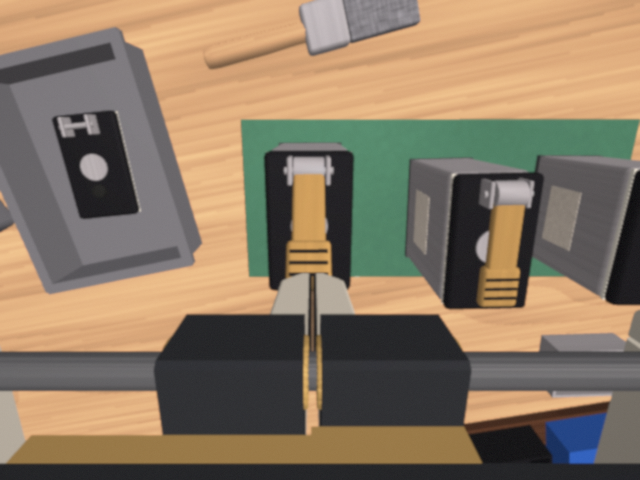

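The middle canister's lever, at (500,250), is now flat. Canister 3's lever at (309,255) sits about 1 mm from centre. Pressing it.

Emit:
{"method": "carry_out", "body": {"moves": [{"jaw": 0,"dx": 0,"dy": -0.001,"dz": 0.012,"yaw": 0},{"jaw": 0,"dx": 0,"dy": 0,"dz": 0.006,"yaw": 0},{"jaw": 0,"dx": 0,"dy": 0,"dz": 0.004,"yaw": 0},{"jaw": 0,"dx": 0,"dy": 0,"dz": 0,"yaw": 0}]}}

```text
t: 12.18
tool_pos: [0.5141, -0.1618, 0.203]
orientation: [-0.3, -3.126, -0.0]
force: [1.0, 0.3, -0.4]
opening: 0.0003
gripper_force: 0.0
```

Emit:
{"method": "carry_out", "body": {"moves": [{"jaw": 0,"dx": 0,"dy": 0,"dz": 0.003,"yaw": 0},{"jaw": 0,"dx": 0,"dy": 0,"dz": 0,"yaw": 0}]}}

```text
t: 12.42
tool_pos: [0.5144, -0.1622, 0.2007]
orientation: [0.301, 3.127, -0.0]
force: [0.4, -0.1, 0.6]
opening: 0.0008
gripper_force: 0.2
```

Emit:
{"method": "carry_out", "body": {"moves": [{"jaw": 0,"dx": 0,"dy": 0,"dz": 0.003,"yaw": 0},{"jaw": 0,"dx": 0,"dy": 0,"dz": 0,"yaw": 0}]}}

```text
t: 12.68
tool_pos: [0.5143, -0.1622, 0.1976]
orientation: [-0.301, -3.127, 0.0]
force: [0.6, -0.4, 1.5]
opening: 0.0006
gripper_force: 0.6
```

Emit:
{"method": "carry_out", "body": {"moves": [{"jaw": 0,"dx": 0,"dy": 0,"dz": 0.003,"yaw": 0},{"jaw": 0,"dx": 0,"dy": 0,"dz": 0,"yaw": 0}]}}

```text
t: 12.92
tool_pos: [0.5143, -0.1622, 0.1945]
orientation: [-0.301, -3.127, 0.0]
force: [-0.3, -1.0, 1.8]
opening: 0.0006
gripper_force: 0.9
```

Emit:
{"method": "carry_out", "body": {"moves": [{"jaw": 0,"dx": 0,"dy": 0,"dz": 0.003,"yaw": 0},{"jaw": 0,"dx": 0,"dy": 0,"dz": 0,"yaw": 0}]}}

```text
t: 13.18
tool_pos: [0.5143, -0.1621, 0.1915]
orientation: [-0.301, -3.127, -0.0]
force: [0.6, -0.8, 3.3]
opening: 0.0005
gripper_force: 1.1
```

Emit:
{"method": "carry_out", "body": {"moves": [{"jaw": 0,"dx": 0,"dy": 0,"dz": 0.003,"yaw": 0},{"jaw": 0,"dx": 0,"dy": 0,"dz": 0,"yaw": 0}]}}

```text
t: 13.42
tool_pos: [0.5143, -0.1621, 0.1885]
orientation: [-0.301, -3.127, -0.0]
force: [-1.0, -0.6, 3.3]
opening: 0.0002
gripper_force: 1.4
```

Emit:
{"method": "carry_out", "body": {"moves": [{"jaw": 0,"dx": 0,"dy": 0,"dz": 0.003,"yaw": 0},{"jaw": 0,"dx": 0,"dy": 0,"dz": 0,"yaw": 0}]}}

```text
t: 13.68
tool_pos: [0.5143, -0.1621, 0.1855]
orientation: [-0.301, -3.127, 0.0]
force: [-0.5, 0.6, 3.4]
opening: 0.0006
gripper_force: 1.5
```

Emit:
{"method": "carry_out", "body": {"moves": [{"jaw": 0,"dx": 0,"dy": 0,"dz": 0.003,"yaw": 0},{"jaw": 0,"dx": 0,"dy": 0,"dz": 0,"yaw": 0}]}}

```text
t: 13.92
tool_pos: [0.5143, -0.1621, 0.1824]
orientation: [-0.301, -3.127, -0.0]
force: [0.6, -1.2, 4.5]
opening: 0.0006
gripper_force: 1.6
```

Emit:
{"method": "carry_out", "body": {"moves": [{"jaw": 0,"dx": 0,"dy": 0,"dz": 0.003,"yaw": 0},{"jaw": 0,"dx": 0,"dy": 0,"dz": 0,"yaw": 0}]}}

```text
t: 14.18
tool_pos: [0.5142, -0.1621, 0.1793]
orientation: [-0.301, -3.127, -0.0]
force: [0.6, 0.5, 4.0]
opening: 0.0005
gripper_force: 1.6
```

Emit:
{"method": "carry_out", "body": {"moves": [{"jaw": 0,"dx": 0,"dy": 0,"dz": 0.003,"yaw": 0},{"jaw": 0,"dx": 0,"dy": 0,"dz": 0,"yaw": 0}]}}

```text
t: 14.42
tool_pos: [0.5142, -0.1621, 0.1762]
orientation: [-0.301, -3.127, -0.0]
force: [0.5, 0.5, 3.0]
opening: 0.0002
gripper_force: 1.4
```

Canister 3 peaks at about 4 N against about 15 N for the other two, so its clamp is the worn one. I'll finish the snap, then rise and open.

Emit:
{"method": "carry_out", "body": {"moves": [{"jaw": 0,"dx": 0,"dy": 0,"dz": 0.005,"yaw": 0},{"jaw": 0,"dx": 0,"dy": 0,"dz": 0.005,"yaw": 0},{"jaw": 0,"dx": 0,"dy": 0,"dz": 0.005,"yaw": 0},{"jaw": 0,"dx": 0,"dy": 0,"dz": 0,"yaw": 0}]}}

```text
t: 14.92
tool_pos: [0.5135, -0.1618, 0.1603]
orientation: [-0.301, -3.125, -0.001]
force: [-0.3, -0.1, -0.3]
opening: 0.0003
gripper_force: 0.0
```

Emit:
{"method": "carry_out", "body": {"moves": [{"jaw": 0,"dx": 0,"dy": 0,"dz": 0.005,"yaw": 0},{"jaw": 0,"dx": 0,"dy": 0,"dz": 0.004,"yaw": 0},{"jaw": 0,"dx": 0,"dy": 0,"dz": 0,"yaw": 0}]}}

```text
t: 15.3
tool_pos: [0.5147, -0.1623, 0.1532]
orientation: [0.301, 3.126, -0.0]
force: [-0.8, 0.1, 2.8]
opening: 0.0
gripper_force: 1.8
```

Emit:
{"method": "carry_out", "body": {"grip_force": 40, "moves": [{"jaw": 0,"dx": 0,"dy": 0,"dz": -0.03,"yaw": 0},{"jaw": 0.093,"dx": 0,"dy": 0,"dz": -0.045,"yaw": 0},{"jaw": 0.093,"dx": 0,"dy": 0,"dz": 0,"yaw": 0},{"jaw": 0.093,"dx": 0,"dy": 0,"dz": 0,"yaw": 0},{"jaw": 0.093,"dx": 0,"dy": 0,"dz": 0,"yaw": 0},{"jaw": 0.093,"dx": 0,"dy": 0,"dz": 0,"yaw": 0},{"jaw": 0.093,"dx": 0,"dy": 0,"dz": 0,"yaw": 0}]}}

```text
t: 16.18
tool_pos: [0.5141, -0.162, 0.2269]
orientation: [-0.301, -3.126, -0.001]
force: [-0.5, 1.0, 0.4]
opening: 0.0559
gripper_force: 0.0
```

```bash
python3 - <<'E'
from h import *
to(.504,-.1595,.097,79)
im=read_camera('wrist')[:,:,::-1].copy();m=camera_model('wrist');cv2.imwrite('pics/w5.png',im)
t=read_camera('top')[:,:,::-1].copy();cv2.imwrite('pics/t5.png',t)
# red crate outer rim: separate rim quad on top
hsv=cv2.cvtColor(cv2.imread('pics/top0.png'),cv2.COLOR_BGR2HSV);H,S,V=[hsv[...,i].astype(int) for i in range(3)]
r=((H<6)|(H>174))&(S>150)
c=max(cv2.findContours(r.astype(np.uint8),0,1)[0],key=cv2.contourArea)
q=cv2.approxPolyDP(c,6,True)[:,0];print(q.tolist(),ray('top',q,.055).round(3).tolist(),ray('top',q,0).round(3).tolist())
E
```

```text
t 16.18 pos [ 0.5141 -0.162   0.2269] F [-0.46  1.02  0.35] q6 -1.78 yaw 0.0 after-yaw shift mm [ 10.2   0.5 130. ]
[[210, 229], [142, 241], [154, 337], [224, 325]] [[0.583, 0.306, 0.055], [0.554, 0.451, 0.055], [0.352, 0.411, 0.055], [0.379, 0.266, 0.055]] [[0.593, 0.318, 0.0], [0.562, 0.47, 0.0], [0.349, 0.428, 0.0], [0.378, 0.276, 0.0]]
```

View pics/w5.png

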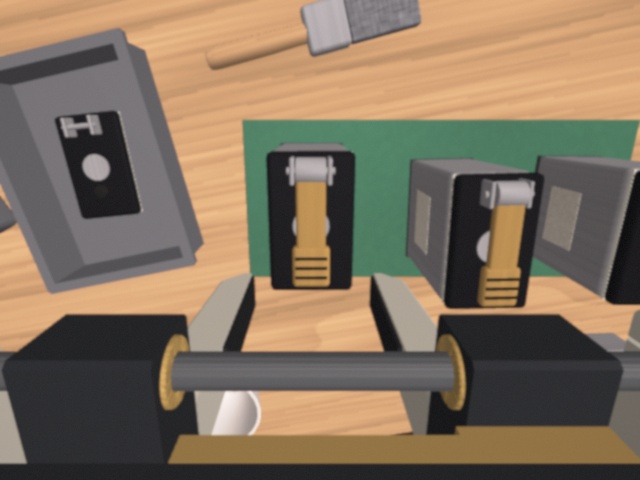

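All three levers are flat, and the opening fingers straddle canister 3 (lid columns 268–355). Next I'll open fully, descend and grip.

Emit:
{"method": "carry_out", "body": {"moves": [{"jaw": 0.093,"dx": 0.01,"dy": 0,"dz": 0,"yaw": 0},{"jaw": 0.093,"dx": 0,"dy": 0,"dz": 0,"yaw": 0},{"jaw": 0.093,"dx": 0,"dy": 0,"dz": 0,"yaw": 0},{"jaw": 0.093,"dx": 0,"dy": 0,"dz": 0,"yaw": 0},{"jaw": 0.093,"dx": 0,"dy": 0,"dz": 0,"yaw": 0}]}}

```text
t: 16.9
tool_pos: [0.5046, -0.1602, 0.2277]
orientation: [0.301, 3.127, 0.0]
force: [0.3, -0.3, 0.5]
opening: 0.0931
gripper_force: 0.0
```

Emit:
{"method": "carry_out", "body": {"moves": [{"jaw": 0.093,"dx": 0,"dy": 0,"dz": 0.03,"yaw": 0},{"jaw": 0.093,"dx": 0,"dy": 0,"dz": 0.03,"yaw": 0}]}}

```text
t: 17.15
tool_pos: [0.505, -0.1604, 0.1674]
orientation: [0.301, 3.126, -0.001]
force: [0.0, -0.2, -0.8]
opening: 0.0928
gripper_force: 0.0
```

Emit:
{"method": "carry_out", "body": {"moves": [{"jaw": 0.093,"dx": 0,"dy": 0,"dz": 0.025,"yaw": 0},{"jaw": 0.093,"dx": 0,"dy": 0,"dz": 0.025,"yaw": 0},{"jaw": 0.093,"dx": 0,"dy": 0,"dz": 0.02,"yaw": 0},{"jaw": 0.093,"dx": 0,"dy": 0,"dz": 0,"yaw": 0}]}}

```text
t: 17.65
tool_pos: [0.5032, -0.1596, 0.0958]
orientation: [-0.3, -3.124, -0.002]
force: [-0.5, 0.4, 0.9]
opening: 0.093
gripper_force: 0.0
```

Emit:
{"method": "carry_out", "body": {"grip_force": 40, "moves": [{"jaw": 0.05,"dx": 0,"dy": 0,"dz": 0,"yaw": 0},{"jaw": 0.05,"dx": 0,"dy": 0,"dz": 0,"yaw": 0},{"jaw": 0.05,"dx": 0,"dy": 0,"dz": 0,"yaw": 0},{"jaw": 0.05,"dx": 0,"dy": 0,"dz": 0,"yaw": 0},{"jaw": 0.05,"dx": 0,"dy": 0,"dz": 0,"yaw": 0},{"jaw": 0.05,"dx": 0,"dy": 0,"dz": 0,"yaw": 0},{"jaw": 0.05,"dx": 0,"dy": 0,"dz": 0,"yaw": 0},{"jaw": 0.05,"dx": 0,"dy": 0,"dz": 0,"yaw": 0}]}}

```text
t: 18.65
tool_pos: [0.505, -0.1605, 0.0983]
orientation: [0.301, 3.126, -0.001]
force: [-1.2, -1.7, 5.6]
opening: 0.0614
gripper_force: 39.9
```

Emit:
{"method": "carry_out", "body": {"moves": [{"jaw": 0.05,"dx": 0,"dy": 0,"dz": -0.01,"yaw": 0},{"jaw": 0.05,"dx": 0,"dy": 0,"dz": -0.025,"yaw": 0},{"jaw": 0.05,"dx": 0,"dy": 0,"dz": -0.04,"yaw": 0},{"jaw": 0.05,"dx": 0,"dy": 0,"dz": -0.04,"yaw": 0},{"jaw": 0.05,"dx": 0,"dy": 0,"dz": -0.04,"yaw": 0},{"jaw": 0.05,"dx": 0,"dy": 0,"dz": -0.03,"yaw": 0},{"jaw": 0.05,"dx": 0,"dy": 0,"dz": -0.015,"yaw": 0},{"jaw": 0.05,"dx": 0,"dy": 0,"dz": 0,"yaw": 0}]}}

```text
t: 19.65
tool_pos: [0.5047, -0.1602, 0.2978]
orientation: [0.301, 3.127, -0.0]
force: [0.6, 0.7, -5.9]
opening: 0.0618
gripper_force: 39.9
```

```bash
python3 - <<'E'
from h import *
to(.467,.361,.3,101)
E
```

```text
t 19.65 pos [ 0.5047 -0.1602  0.2978] F [ 0.56  0.71 -5.95] q6 -1.78 yaw -0.384 after-yaw shift mm [-62.5 518.9  -2.2]
```

Emit:
{"method": "carry_out", "body": {"moves": [{"jaw": 0.05,"dx": 0,"dy": 0,"dz": 0,"yaw": -0.096},{"jaw": 0.05,"dx": 0,"dy": 0,"dz": 0,"yaw": -0.096},{"jaw": 0.05,"dx": 0,"dy": 0,"dz": 0,"yaw": -0.096},{"jaw": 0.05,"dx": 0,"dy": 0,"dz": 0,"yaw": -0.096},{"jaw": 0.05,"dx": -0.002,"dy": 0.02,"dz": 0,"yaw": 0},{"jaw": 0.05,"dx": -0.005,"dy": 0.04,"dz": 0,"yaw": 0},{"jaw": 0.05,"dx": -0.005,"dy": 0.04,"dz": 0,"yaw": 0},{"jaw": 0.05,"dx": -0.005,"dy": 0.04,"dz": 0,"yaw": 0}]}}

```text
t: 20.65
tool_pos: [0.4934, -0.0174, 0.2961]
orientation: [0.299, -3.125, -0.002]
force: [0.7, 0.1, -5.0]
opening: 0.0619
gripper_force: 39.9
```

Emit:
{"method": "carry_out", "body": {"moves": [{"jaw": 0.05,"dx": -0.005,"dy": 0.04,"dz": 0,"yaw": 0},{"jaw": 0.05,"dx": -0.005,"dy": 0.04,"dz": 0,"yaw": 0},{"jaw": 0.05,"dx": -0.005,"dy": 0.04,"dz": 0,"yaw": 0},{"jaw": 0.05,"dx": -0.005,"dy": 0.04,"dz": 0,"yaw": 0},{"jaw": 0.05,"dx": -0.005,"dy": 0.04,"dz": 0,"yaw": 0},{"jaw": 0.05,"dx": -0.005,"dy": 0.04,"dz": 0,"yaw": 0},{"jaw": 0.05,"dx": -0.005,"dy": 0.04,"dz": 0,"yaw": 0},{"jaw": 0.05,"dx": -0.005,"dy": 0.04,"dz": 0,"yaw": 0}]}}

```text
t: 21.65
tool_pos: [0.471, 0.304, 0.2961]
orientation: [0.299, -3.125, 0.001]
force: [1.0, -0.6, -5.6]
opening: 0.0617
gripper_force: 39.9
```

Emit:
{"method": "carry_out", "body": {"moves": [{"jaw": 0.05,"dx": -0.005,"dy": 0.04,"dz": 0,"yaw": 0},{"jaw": 0.05,"dx": 0,"dy": 0.02,"dz": 0,"yaw": 0},{"jaw": 0.05,"dx": 0,"dy": 0,"dz": 0,"yaw": 0},{"jaw": 0.05,"dx": 0,"dy": 0,"dz": 0,"yaw": 0}]}}

```text
t: 22.15
tool_pos: [0.4659, 0.3613, 0.2971]
orientation: [0.3, -3.126, 0.002]
force: [-0.5, 1.0, -5.3]
opening: 0.0619
gripper_force: 39.9
```

```bash
python3 - <<'E'
from h import *
to(.467,.361,.1,101)
cv2.imwrite('pics/w6.png',read_camera('wrist')[:,:,::-1])
E
```

```text
t 22.15 pos [0.4659 0.3613 0.2971] F [-0.53  1.03 -5.31] q6 -1.19 yaw -0.0 after-yaw shift mm [ -1.2  -0.3 197.1]
```

View pics/w6.png

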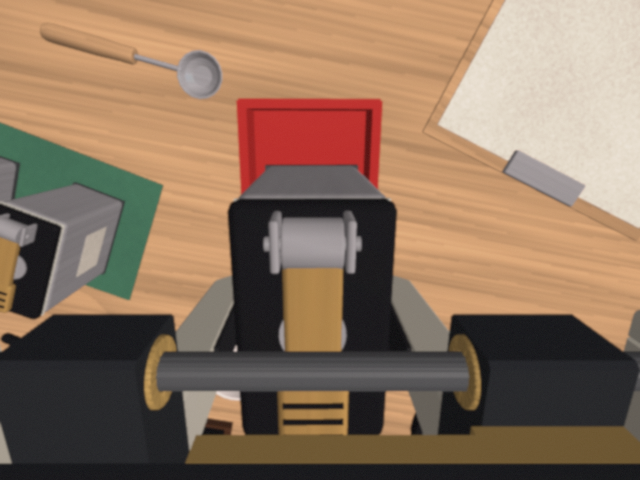

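The canister hangs aligned above the red crate (crate columns 238–382, canister 230–396). Lowering it.

Emit:
{"method": "carry_out", "body": {"moves": [{"jaw": 0.05,"dx": 0,"dy": 0,"dz": 0.02,"yaw": 0},{"jaw": 0.05,"dx": 0,"dy": 0,"dz": 0.035,"yaw": 0},{"jaw": 0.05,"dx": 0,"dy": 0,"dz": 0.035,"yaw": 0},{"jaw": 0.05,"dx": 0,"dy": 0,"dz": 0.035,"yaw": 0},{"jaw": 0.05,"dx": 0,"dy": 0,"dz": 0.03,"yaw": 0},{"jaw": 0.05,"dx": 0,"dy": 0,"dz": 0.02,"yaw": 0},{"jaw": 0.05,"dx": 0,"dy": 0,"dz": 0.01,"yaw": 0},{"jaw": 0.05,"dx": 0,"dy": 0,"dz": 0,"yaw": 0}]}}

```text
t: 23.2
tool_pos: [0.466, 0.3618, 0.1123]
orientation: [0.301, -3.127, 0.0]
force: [0.5, -0.5, -6.1]
opening: 0.0617
gripper_force: 39.9
```

Emit:
{"method": "carry_out", "body": {"moves": [{"jaw": 0.05,"dx": 0,"dy": 0,"dz": 0.005,"yaw": 0},{"jaw": 0.05,"dx": 0,"dy": 0,"dz": 0.004,"yaw": 0},{"jaw": 0.05,"dx": 0,"dy": 0,"dz": 0,"yaw": 0}]}}

```text
t: 23.58
tool_pos: [0.466, 0.362, 0.1036]
orientation: [0.302, -3.127, 0.0]
force: [-0.0, -0.0, -6.5]
opening: 0.0617
gripper_force: 39.9
```

Emit:
{"method": "carry_out", "body": {"moves": [{"jaw": 0.05,"dx": 0,"dy": 0,"dz": 0.003,"yaw": 0},{"jaw": 0.05,"dx": 0,"dy": 0,"dz": 0,"yaw": 0}]}}

```text
t: 23.82
tool_pos: [0.4659, 0.3619, 0.1004]
orientation: [0.301, -3.127, 0.0]
force: [0.4, -0.2, -5.5]
opening: 0.0615
gripper_force: 39.9
```

Emit:
{"method": "carry_out", "body": {"moves": [{"jaw": 0.05,"dx": 0,"dy": 0,"dz": 0.002,"yaw": 0},{"jaw": 0.05,"dx": 0,"dy": 0,"dz": 0,"yaw": 0}]}}

```text
t: 24.08
tool_pos: [0.466, 0.362, 0.0985]
orientation: [0.301, -3.127, 0.0]
force: [0.1, 0.3, -5.3]
opening: 0.0616
gripper_force: 39.9
```

Emit:
{"method": "carry_out", "body": {"moves": [{"jaw": 0.05,"dx": 0,"dy": 0,"dz": 0.001,"yaw": 0},{"jaw": 0.05,"dx": 0,"dy": 0,"dz": 0,"yaw": 0}]}}

```text
t: 24.32
tool_pos: [0.4663, 0.3621, 0.0984]
orientation: [-0.301, 3.127, 0.0]
force: [-3.3, -2.3, 1.7]
opening: 0.0615
gripper_force: 39.9
```

Contact with the crate floor. Opening and withdrawing.

Emit:
{"method": "carry_out", "body": {"moves": [{"jaw": 0.093,"dx": 0,"dy": 0,"dz": 0,"yaw": 0},{"jaw": 0.093,"dx": 0,"dy": 0,"dz": 0,"yaw": 0},{"jaw": 0.093,"dx": 0,"dy": 0,"dz": 0,"yaw": 0},{"jaw": 0.093,"dx": 0,"dy": 0,"dz": 0,"yaw": 0},{"jaw": 0.093,"dx": 0,"dy": 0,"dz": 0,"yaw": 0},{"jaw": 0.093,"dx": 0,"dy": 0,"dz": 0,"yaw": 0}]}}

```text
t: 25.08
tool_pos: [0.4661, 0.362, 0.0976]
orientation: [0.301, -3.127, 0.0]
force: [0.1, 1.0, -0.5]
opening: 0.093
gripper_force: 0.0
```

Emit:
{"method": "carry_out", "body": {"moves": [{"jaw": 0.093,"dx": 0,"dy": 0,"dz": -0.02,"yaw": 0},{"jaw": 0.093,"dx": 0,"dy": 0,"dz": -0.03,"yaw": 0},{"jaw": 0.093,"dx": 0,"dy": 0,"dz": -0.03,"yaw": 0},{"jaw": 0.093,"dx": 0,"dy": 0,"dz": -0.03,"yaw": 0},{"jaw": 0.093,"dx": 0,"dy": 0,"dz": -0.03,"yaw": 0},{"jaw": 0.093,"dx": 0,"dy": 0,"dz": -0.03,"yaw": 0},{"jaw": 0.093,"dx": 0,"dy": 0,"dz": 0,"yaw": 0},{"jaw": 0.093,"dx": 0,"dy": 0,"dz": 0,"yaw": 0}]}}

```text
t: 26.08
tool_pos: [0.466, 0.362, 0.2677]
orientation: [-0.301, 3.127, 0.0]
force: [-1.7, -0.2, 0.0]
opening: 0.0928
gripper_force: 0.0
```

```bash
python3 - <<'E'
from h import *
a=read_camera('scene')[:,:,::-1];b=read_camera('wrist')[:,:,::-1]
a=cv2.resize(a[170:350,170:430],(520,360),interpolation=cv2.INTER_CUBIC)
cv2.imwrite('pics/f.png',np.hstack([a,cv2.resize(b,(280,210))[np.minimum(np.arange(360),209)]]))
E
```

```text
(no output)
```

View pics/f.png

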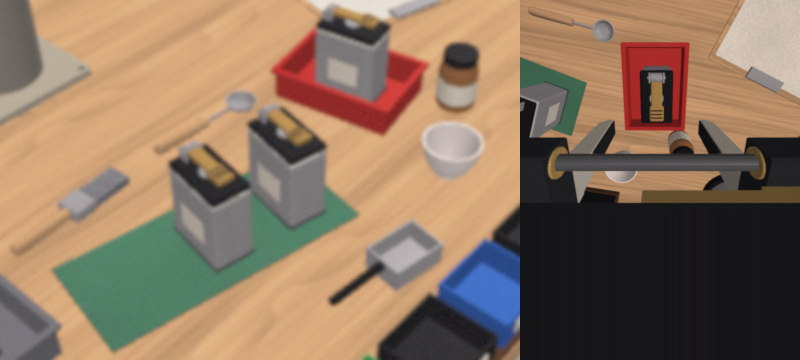

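The canister stands upright inside the red crate at (352,55). The two sound ones are closed on the mat at (212,205) and (288,165), and the arm is clear.

```bash
python3 -c "
from plant import *
print(close_job())"
```

```text
the job is handed in; nothing more can be done
None
```

All three clamps are snapped flat; the canister nearest the grey crate has the worn clamp (about 4 N, against about 15 N for the other two) and stands upright in the red crate, the two sound ones stay closed on the mat, and I handed the job in after about 26 s of robot time.

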